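# Pack up the punch case: leaf down, cover shut

### The job

Close up the blue tool case on the workshop bench. With your fingertips, first fold the upright yellow tool leaf down flat into the case while the blue cover is still open, then push the cover over from outside and press it fully shut without slamming it. Do not grip the leaf or the cover, and leave the loose things in and around the case where they are.

Things in the scene. Friction and masses are not known exactly. Their poses are not given: they have to be found in the camera images.
- case: Open blue sheet-steel tool case fixed to the bench, 280 (x) x 210 (y) x 85 mm high, walls 4 mm. Origin: centre of its underside, on the bench. Both hinges run along its x axis: the cover's on the +y side, the leaf's on the -y side. z is up.
- leaf (a joint): Angle of the yellow tool leaf: 0 = folded down flat in the case (against a stop), about 1.57 = upright, up to 1.95 leaning out over the -y side. Its stiff hinge stays where it is left; about 0.3 N m moves it (plus or minus 0.2 N m of weight).
- cover (a joint): Angle of the blue cover: 0 = fully shut (against a stop), 1.57 = upright, up to 2.05 leaning out over the +y side. Its stiff hinge stays where it is left; about 0.7 N m moves it (plus or minus 0.5 N m of weight).
- leaf_hinge (a point): Middle of the leaf's hinge line, in the case frame at x 0, y -98 mm, z 72 mm. The leaf is a yellow plate 262 mm wide along the hinge, 135 mm from hinge to free edge, 6 mm thick, the hinge axis mid-thickness; it starts upright and folds down towards the case's +y, ending 10 mm below the case's rim. A black lining with five steel punches stands 12 mm off its inner side. Push it on its outer side (facing the case's -y when upright, up when folded).
- leaf_edge (a point): Middle of the leaf's free edge, on the outer face, 135 mm from the hinge; turns with the leaf.
- cover_hinge (a point): Middle of the cover's hinge line, in the case frame at x 0, y +105 mm, z 85 mm (rim height). The cover is a blue plate 284 mm wide along the hinge, 213 mm from hinge to free edge, 4 mm thick with a 10 mm rim and a 3 mm cork lining on its inner side; its outer face lies 4 mm outside the hinge line. It starts open, beyond upright, and swings towards the case's -y. Push it on its outer side (facing the case's +y when upright, up when shut).
- cover_edge (a point): Middle of the cover's free edge, on the outer face, 213 mm from the hinge; turns with the cover.
- wedge: Loose pale wooden piece 60 x 24 x 14 mm on the case floor near the cover's hinge; leave alone. Origin under its centre.
- block: Loose brown wooden piece 50 x 30 x 18 mm on the case floor near the cover's hinge; leave alone. Origin under its centre.
- hammer: Loose hammer lying on the bench on the cover's side of the case; leave alone.
- can: Loose pale grey steel can, 70 mm across, 100 mm high, standing on the leaf's side of the case; leave alone. Origin under its centre.
- jar: Loose amber jar, 60 mm across, 80 mm high, standing on the leaf's side of the case; leave alone. Origin under its centre.
- billet: Loose wooden billet 50 x 260 x 45 mm high lying beyond the case; leave alone. Origin under its centre.
- brush: Loose brush lying on the bench on the leaf's side, beyond the can; leave alone.

How it is judged:
By the outcome, as a careful person would: the job done as asked, in the order asked, and still so for the second after the job is handed in, with the robot touching nothing.
It also fails if it takes over 59 s, if anything falls off the work surface, if the arm or the gripper's body presses on something with over 40 N, if the wrist force passes 120 N, or if a joint passes its speed limit or range.

### The arm

A 6-joint arm with a two-finger parallel gripper is mounted at the origin on the work surface. World frame = base frame: x ahead of the robot, y to its left, z up, the work surface at z = 0. Lengths are in m, angles in rad, forces in N, time in s.
With the tool pointing down it reaches from about 0.35 to 0.975 m from the base axis. Payload 4.9 kg.
Tool frame: the origin (TCP) lies at the very end of the fingers, on their centre line; the grasp point (between the pads) lies 19 mm behind it; z points along the fingers, x is the direction in which the jaws open and shut, and the axes are right-handed (so a half turn about z gives the same grasp; the last joint's range is limited). The gripper opens to 85 mm and grips with 20 to 120 N. Pads are 22 mm wide; open, the fingers measure 114 mm over their backs; the gripper's body (76 mm by 85 mm) begins 54 mm behind the grasp point. The pads swing forward as they close: fully open they stand 13 mm farther back than shut.
Start: joints at [1.14, 0.053, 1.613, -0, 1.476, -0.119], TCP at [0.192, 0.595, 0.231] pointing down, gripper open.
Joint ranges: [-3.01, 3.01], [-1.01, 2.22], [0.06, 2.58], [-1.02, 4.17], [0.09, 2.62], [-3.14, 3.14]. Speed limits (rad/s): [2.57, 2.57, 3.14, 3.14, 3.14, 3.14].

### API

Orientations are given as a rotation vector (axis times angle).
In Python, from station import monitor, imaging, ticket gives the robot as it stands.
- The arm moves only by the tool step_arm, never from a script. Its argument "targets" is one flat list of numbers, 4 for each row, row after row: the shift along the tool's x, y, z in m, then the turn about the tool's z in rad. In form: [tx, ty, tz, roll, tx, ty, tz, roll, ...]. A call has 1 to 12 rows; each row is the pose to reach, as a shift and turn from the pose measured when the call began, along the tool's axes at that moment; what a row does not reach only later rows make up. A row lasts 1/12 s, in which the tool goes at most 41.7 mm and 7.16 degrees, less where a joint would pass 70% of its speed; a pose out of reach is approached as far as the arm can. A call with a gripper value outside its range is refused whole. "grip" is the finger opening in m, from 0 to 0.0854, set as the call begins (left out, the last holds). The fingers move at their own pace and stop on an object; "force" is the grip in N (left out, the last holds). Time passes only in rows, so rows that repeat a pose let the fingers close. It gives the time, the measured TCP pose, the force and the opening at its end, in the units of the state.
- monitor.get_obs(): the state, without advancing time (a new reading comes with each control period).
- imaging.get_image(name): name is "side" or "top" or "wrist"; returns a dict with "color" (480x640x3 uint8, red, green, blue), "depth" (480x640 float32, m along the optical axis (not along the pixel's ray), 0 where there is no reading), "fov_y" (degrees; the focal length in pixels is half the picture's height over the tangent of half this angle, whatever the lens; pixels are square), "cx", "cy" (the principal point, pixels), "k1" (the pictures are not rectified: a ray, as slopes to the right and down, at radius r is drawn at 1 + k1 r^2 times it, then the intrinsics apply), "R" (3x3) and "t" (3): a world point X has camera coordinates R X + t. Camera axes: x right, y down, z forward; pixel columns grow to the right and rows downward; lengths in m; the calibration is good to about 2 mm. A picture is of the moment at which its call begins.
- ticket.finish_job(): hands the job in, once; it reports no verdict.
Trained networks look in a picture, given as the dict that the camera call returned (one of the last four; its "shot" number tells which), for a name from the list of things; names that differ only in an ending like _2 or _b are one class to them, and where a whole thing is asked for, a point or a joint stands for the part that bears it (a point fixed in the world has none). Each returns a list of dicts, best first, with "score" (0 to 1); they miss things now and then, are a little off and sometimes report something else, mostly with a low value. They report only what shows in the picture. A call takes as long as a camera call.
- imaging.search_frame(name, picture): "uv" ([column, row] in pixels, amid what is visible of it).
- imaging.mark_of(name, picture): "uv" ([column, row] in pixels: a listed point, or the origin of a listed thing).
The state is a dict: "t": time; "q": joint angles; "dq": joint speeds; "effort": joint torques, N m; "tool_pos": TCP position; "tool_rot": TCP orientation; "contact_force": force on the tool from outside, world axes, zero at the start; "wrist_torque": the same for the moment, N m; "opening": finger opening in m.
Only numpy, scipy, OpenCV 4.12 (cv2) and the standard library are available. Lean on these libraries where they do the work, as an engineer would, in place of code of your own. Each camera call takes 0.05 s, during which the arm holds its last target.

## Working session

There is one attempt and no reset: what is moved stays moved. The work goes in short steps, Python scripts to look and compute and a tool call to move; the robot and the scene stay as the last step left them, time stands still between calls to the robot, and variables do not carry over. Pictures are saved under pics/ and viewed, and the job is handed in when it is done.

Besides the shell and the picture viewer there is one more tool, called after "Emit:" by a JSON object that holds its "fn" and its "kwargs", one argument or row to a line. step_arm: Moves the arm, as the interface text tells. Its arguments: {"type":"object","properties":{"targets":{"type":"array","items":{"type":"number"}},"grip":{"type":"number"},"force":{"type":"number"}},"required":["targets"]}

```bash
ls; mkdir -p pics; cat > h.py <<'E'
import numpy as np, cv2
from station import monitor, imaging
def ray(p,uv):
    f=240/np.tan(np.radians(p["fov_y"])/2)
    d=np.array([(uv[0]-p["cx"])/f,(uv[1]-p["cy"])/f]); s=d.copy()
    for _ in range(30): s=d/(1+p["k1"]*(s@s))
    return np.array([s[0],s[1],1.0])
def pt(p,uv,z=None,depth=None):
    r=ray(p,uv);R=np.array(p["R"]);t=np.array(p["t"])
    if z is not None:
        c=-R.T@t; d=R.T@r; return c+d*(z-c[2])/d[2]
    if depth is None:
        u,v=int(round(uv[0])),int(round(uv[1])); w=p["depth"][max(v-1,0):v+2,max(u-1,0):u+2]; w=w[w>0]
        if len(w)==0: return None
        depth=np.median(w)
    return R.T@(r*depth-t)
def proj(p,X):
    c=np.array(p["R"])@X+np.array(p["t"]); s=c[:2]/c[2]; s=s*(1+p["k1"]*(s@s)); f=240/np.tan(np.radians(p["fov_y"])/2)
    return np.array([s[0]*f+p["cx"],s[1]*f+p["cy"]])
def save(p,n): cv2.imwrite("pics/"+n+".png",cv2.cvtColor(np.ascontiguousarray(p["color"]),cv2.COLOR_RGB2BGR))
E
python3 - <<'E'
from h import *
np.set_printoptions(precision=3,suppress=True)
o=monitor.get_obs(); print(o)
for c in ["side","top","wrist"]:
    p=imaging.get_image(c); save(p,c+"0")
    print(c,p["fov_y"],p["k1"],-np.array(p["R"]).T@p["t"])
    if c=="wrist": continue
    for n in ["case","leaf_hinge","leaf_edge","cover_hinge","cover_edge","can","jar","billet","hammer","brush","wedge","block"]:
        m=imaging.mark_of(n,p)[:1]
        for k in m: print(n,round(k["score"],2),np.array(k["uv"]),pt(p,k["uv"]))
E
```

```text
pics
{'t': 0.0, 'q': array([ 1.14 ,  0.053,  1.614, -0.   ,  1.476, -0.119]), 'dq': array([-0.002,  0.001,  0.001, -0.   , -0.   ,  0.001]), 'effort': array([  0.   , -39.368, -37.017,  -0.   ,   0.007,   0.   ]), 'tool_pos': array([0.191, 0.594, 0.23 ]), 'tool_rot': array([ 2.539,  1.849, -0.003]), 'contact_force': array([0.699, 0.303, 0.305]), 'wrist_torque': array([ 0.034,  0.   , -0.003]), 'opening': 0.08536114974993274}
side 51.59711464266064 -0.016413683026863697 [ 1.288 -0.598  0.804]
case 0.74 [312.6 259.3] [0.546 0.004 0.001]
leaf_hinge 0.6 [274.6 247.4] [ 0.544 -0.106  0.095]
leaf_edge 0.69 [433.6 228. ] [0.671 0.318 0.02 ]
cover_hinge 0.73 [351.7 223.3] [0.579 0.102 0.086]
cover_edge 0.7 [381.2 145. ] [ 0.215  0.589 -0.002]
can 0.65 [212.6 266.2] [ 0.433 -0.213  0.024]
jar 0.97 [238.9 307.7] [ 0.587 -0.238  0.02 ]
billet 0.91 [341.9 322.3] [ 0.76  -0.091  0.014]
hammer 0.97 [433.8 229.7] [0.674 0.315 0.018]
brush 0.78 [151.2 275.4] [ 0.36  -0.338  0.017]
wedge 0.73 [333.3 242.7] [0.542 0.076 0.015]
block 0.46 [349.7 264.8] [ 0.689 -0.006  0.083]
top 57.69772229043477 -0.0660574222479028 [0.403 0.004 0.981]
case 0.98 [318.8 265.2] [0.543 0.008 0.004]
leaf_hinge 0.69 [364.4 269.8] [ 0.516 -0.083  0.122]
leaf_edge 0.93 [383.1 265.6] [ 0.512 -0.108  0.204]
cover_hinge 0.92 [274. 247.] [0.571 0.102 0.085]
cover_edge 0.83 [220.3 208.6] [0.679 0.238 0.001]
can 0.64 [414.1 328.5] [ 0.4   -0.181  0.099]
jar 0.94 [417.2 256.8] [ 0.548 -0.199  0.079]
billet 0.59 [355.4 185.1] [ 0.718 -0.076  0.044]
hammer 0.62 [176.4 218.2] [0.652 0.332 0.024]
brush 0.94 [474.1 355.1] [ 0.34  -0.326  0.019]
wedge 0.52 [283.6 271.1] [0.529 0.087 0.017]
block 0.66 [301.1 232.1] [0.616 0.048 0.021]
wrist 62.334697000640425 -0.08683914655181361 [0.119 0.619 0.374]
```

View pics/side0.png

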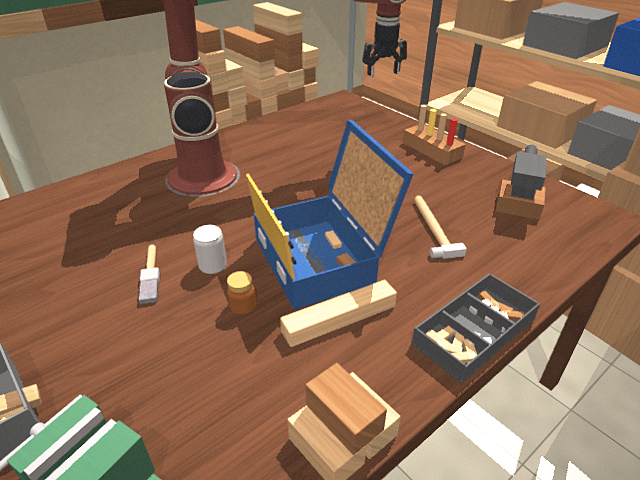

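View pics/top0.png

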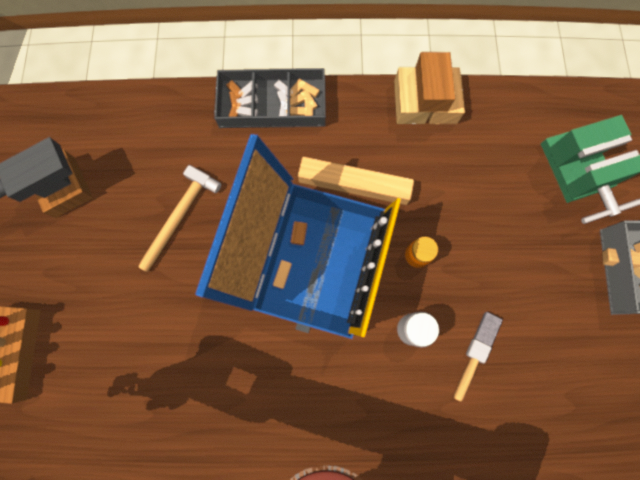

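View pics/wrist0.png

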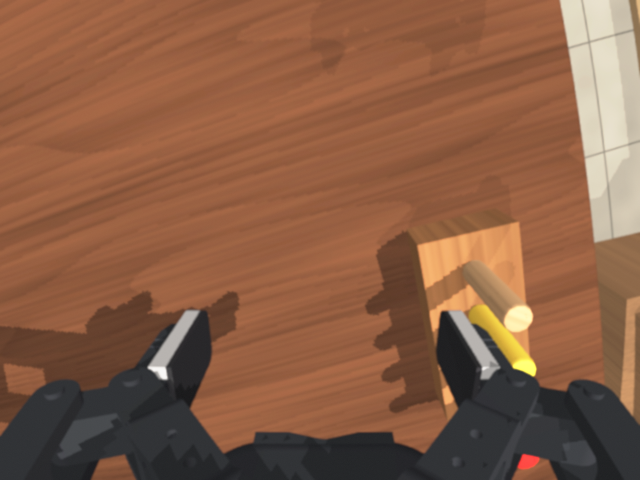

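The pictures show the cover leaning out at the left (free edge from about (253,137) to (200,294) in top) and the leaf roughly upright at the right (edge (397,201) to (363,334)). The can and jar stand just outside the leaf. Next I fit planes to both.

```bash
cat > meas.py <<'E'
from h import *
np.set_printoptions(precision=4,suppress=True)
def cloud(p):
    d=p["depth"]; f=240/np.tan(np.radians(p["fov_y"])/2)
    v,u=np.mgrid[0:480,0:640]
    K=np.array([[f,0,p["cx"]],[0,f,p["cy"]],[0,0,1.]])
    s=cv2.undistortPoints(np.stack([u.ravel(),v.ravel()],1).astype(float).reshape(-1,1,2),K,np.array([p["k1"],0,0,0,0.]))[:,0]
    P=np.c_[s,np.ones(len(s))]*d.ravel()[:,None]
    X=(P-np.array(p["t"]))@np.array(p["R"])
    X[d.ravel()==0]=np.nan
    return X.reshape(480,640,3)
def masks(p):
    hsv=cv2.cvtColor(np.ascontiguousarray(p["color"]),cv2.COLOR_RGB2HSV)
    H,S,V=[hsv[...,i].astype(int) for i in range(3)]
    yel=(H>20)&(H<33)&(S>170)&(V>110)
    blue=(H>100)&(H<125)&(S>120)
    return yel,blue
E
python3 - <<'E'
from meas import *
for c in ["top","side"]:
    p=imaging.get_image(c); X=cloud(p); y,b=masks(p)
    inb=(X[...,0]>.35)&(X[...,0]<.8)&(abs(X[...,1])<.4)
    Y=X[y&inb&(X[...,2]>.09)&(X[...,1]<0)]; B=X[b&inb]
    print(c,len(Y),len(B),Y.min(0),Y.max(0))
    np.savez("pc_%s.npz"%c,X=X,y=y,b=b)
    # leaf line in xy from top-edge points
    top=Y[Y[:,2]>Y[:,2].max()-.015]
    if len(top)>5:
        l=cv2.fitLine(top[:,:2].astype(np.float32),cv2.DIST_HUBER,0,.01,.01).ravel(); print("leaf top dir",l,np.degrees(np.arctan2(l[1],l[0])),top.mean(0), (top[:,:2]@l[:2]).min(),(top[:,:2]@l[:2]).max())
    # rim points z ~0.085
    r=B[(abs(B[:,2]-.085)<.004)]
    print("rim",len(r)); 
    if len(r)>20:
        print(cv2.minAreaRect(r[:,:2].astype(np.float32)))
    hi=B[B[:,2]>.12]; print("cover hi",len(hi),hi.max(0),hi.min(0))
    e=hi[hi[:,2]>hi[:,2].max()-.015]; l=cv2.fitLine(e[:,:2].astype(np.float32),cv2.DIST_HUBER,0,.01,.01).ravel();print("cover edge",l,np.degrees(np.arctan2(l[1],l[0])),e.mean(0))
E
```

```text
top 835 12464 [ 0.3886 -0.143   0.0903] [ 0.64   -0.0531  0.2092]
leaf top dir [ 0.9577 -0.2879  0.5076 -0.1012] -16.734097 [ 0.5093 -0.1019  0.2044] 0.39128017340807636 0.6522742705679376
rim 532
((0.5469231605529785, 0.006206542253494263), (0.20930227637290955, 0.2799093723297119), 73.6617660522461)
cover hi 2079 [0.729  0.2034 0.2956] [ 0.4412 -0.1151  0.1212]
cover edge [ 0.9575 -0.2885  0.5877  0.1578] -16.769236 [0.5877 0.1578 0.2907]Traceback (most recent call last):
  File "<stdin>", line 6, in <module>
    return umr_minimum(a, axis, None, out, keepdims, initial, where)
ValueError: zero-size array to reduction operation minimum which has no identity
```

```bash
cat >> meas.py <<'E'
C0=np.array([.547,.006]); A=np.radians(-16.6)
RZ=np.array([[np.cos(A),-np.sin(A),0],[np.sin(A),np.cos(A),0],[0,0,1]])
C3=np.r_[C0,0]
def tocase(X): return (X-C3)@RZ
def toworld(c): return RZ@np.asarray(c)+C3
E
python3 - <<'E'
from meas import *
d=np.load("pc_top.npz"); X=tocase(d["X"])
Y=X[d["y"]&(X[...,2]>.09)&(X[...,2]<.25)&(abs(X[...,0])<.16)&(X[...,1]<-.05)&(X[...,1]>-.16)]
e=Y[Y[:,2]>.195]; print("leaf edge",e.mean(0),e.min(0),e.max(0))
for k in np.linspace(-.15,.15,7):
    s=Y[abs(Y[:,0]-k)<.01]
    if len(s): print(k,s[s[:,2].argmax()],s[:,1].min(),s[:,1].max())
m=(abs(X[...,0])<.16)&(X[...,1]>.1)&(X[...,1]<.3)&(X[...,2]>.1)&(X[...,2]<.35)
P=X[m]; print("cover",len(P),P.min(0),P.max(0))
e=P[P[:,2]>P[:,2].max()-.012]; print(e.mean(0),e.min(0),e.max(0))
cork=P[(P[:,2]<.26)&(P[:,2]>.11)]
c=cork.mean(0); u,s,vt=np.linalg.svd(cork-c,full_matrices=False); print("cork n",vt[2],c,s, np.degrees(np.arctan2(vt[2][2],vt[2][1])))
# loose
for n,lo,hi in [("z.03-.11 outside -y",.03,.11)]:
    Q=X[(X[...,2]>lo)&(X[...,2]<hi)&(X[...,1]<-.112)&(X[...,1]>-.35)&(abs(X[...,0])<.3)]
    print(len(Q))
    k=Q[Q[:,2]>.07]; print("can/jar y max",k.min(0),k.max(0))
    for a,b in [(-.3,-.04),(-.04,.15)]:
        z=k[(k[:,0]>a)&(k[:,0]<b)]; print(z.min(0),z.max(0),toworld(z.mean(0)))
E
```

```text
leaf edge [-0.0054 -0.1142  0.2046] [-0.1311 -0.1193  0.195 ] [ 0.1299 -0.1102  0.2092]
-0.1 [-0.0916 -0.1148  0.208 ] -0.11746673552879115 -0.1095421366685696
-0.05 [-0.0576 -0.1131  0.2084] -0.1178184584259332 -0.1102976822904485
0.0 [-0.0037 -0.1137  0.209 ] -0.11926071338172677 -0.11025585096961392
0.04999999999999999 [ 0.0477 -0.1137  0.2086] -0.11775824997860626 -0.11025525987591751
0.09999999999999998 [ 0.0946 -0.1151  0.2092] -0.11772698187174505 -0.11009555961549249
cover 8662 [-0.1431  0.1005  0.1003] [0.144  0.1666 0.2956]
[-0.0059  0.1575  0.2906] [-0.1431  0.1482  0.2839] [0.1427 0.1666 0.2956]
cork n [ 0.0049  0.9605 -0.2783] [-0.0022  0.1298  0.1917] [6.6071 3.5172 0.1257] -16.160440878159406
2185
can/jar y max [-0.1184 -0.2691  0.0701] [ 0.1068 -0.1815  0.1042]
[-0.1184 -0.2691  0.0701] [-0.0511 -0.2018  0.1042] [ 0.3983 -0.1932  0.0974]
[ 0.0536 -0.2343  0.0701] [ 0.1068 -0.1815  0.0845] [ 0.564  -0.2153  0.0795]
```

Emit:
{"fn": "step_arm", "kwargs": {
  "targets": [-0.02, 0.02, -0.04, 0.12, -0.04, 0.035, -0.075, 0.24, -0.06, 0.05, -0.11, 0.36, -0.09, 0.075, -0.13, 0.48, -0.12, 0.1, -0.14, 0.6, -0.15, 0.13, -0.14, 0.72, -0.18, 0.155, -0.14, 0.84, -0.21, 0.18, -0.14, 0.96, -0.24, 0.21, -0.14, 1.08, -0.27, 0.235, -0.14, 1.2, -0.3, 0.26, -0.14, 1.32, -0.33, 0.285, -0.14, 1.44],
  "grip": 0,
  "force": 40
}}

```text
t: 2.45
tool_pos: [0.362, 0.1913, 0.3716]
tool_rot: [-3.128, 0.293, -0.002]
contact_force: [0.5, -0.3, 1.0]
opening: 0.0002
```

```bash
cat > st.py <<'E'
from meas import *
from scipy.spatial.transform import Rotation as Ro
import sys
def state():
    o=monitor.get_obs(); R=Ro.from_rotvec(o["tool_rot"]).as_matrix()
    c=tocase(o["tool_pos"]); F=RZ.T@o["contact_force"]
    x=RZ.T@R[:,0]
    print("t %.2f"%o["t"],"case",c,"F",F,"open",o["opening"],"toolx in case deg",np.degrees(np.arctan2(x[1],x[0])),"q",o["q"])
    return o,R
def rows(goals,yaw=0):
    o,R=state()
    for g in goals: 
        print(g,"->",(R.T@(toworld(g)-o["tool_pos"])).round(4))
if __name__=="__main__":
    rows([eval(a) for a in sys.argv[1:]])
E
python3 st.py "(0,-.155,.37)" "(0,-.155,.165)"
```

```text
t 2.45 case [-0.2303  0.1247  0.3716] F [ 0.5786 -0.1769  0.9832] open 0.00020645311219226597 toolx in case deg 5.890614762868536 q [ 0.3041 -0.5245  1.8682 -0.0002  1.7965  0.491 ]
(0, -0.155, 0.37) -> [0.2004 0.3019 0.0017]
(0, -0.155, 0.165) -> [0.2001 0.302  0.2067]
```

Emit:
{"fn": "step_arm", "kwargs": {
  "targets": [0.03, 0.035, 0, 0.1, 0.055, 0.07, 0, 0.1, 0.08, 0.105, 0, 0.1, 0.105, 0.145, 0, 0.1, 0.13, 0.185, 0, 0.1, 0.155, 0.225, 0, 0.1, 0.18, 0.265, 0, 0.1, 0.2, 0.302, 0, 0.1, 0.2, 0.302, 0.03, 0.1, 0.2, 0.302, 0.07, 0.1, 0.2, 0.302, 0.11, 0.1, 0.2, 0.302, 0.15, 0.1]
}}

```text
t: 3.45
tool_pos: [0.5026, -0.1434, 0.2203]
tool_rot: [-3.109, 0.452, -0.003]
contact_force: [-0.6, 0.2, 0.4]
opening: 0.0001
```

```bash
python3 st.py "(0,-.155,.17)" "(0,-.13,.17)"; python3 -c "
from h import *
p=imaging.get_image('side');save(p,'side1')
print(imaging.mark_of('leaf_edge',p)[:1])"
```

```text
t 3.45 case [ 0.0001 -0.1559  0.2203] F [-0.6265  0.0605  0.3713] open 8.892258925741168e-05 toolx in case deg 0.07241611469762053 q [-0.4209 -0.1895  1.8617  0.0008  1.4673 -0.1325]
(0, -0.155, 0.17) -> [-0.0002 -0.0009  0.0503]
(0, -0.13, 0.17) -> [-0.0002 -0.0259  0.0503]
[{'uv': [264.7, 202.3], 'score': 0.6}]
```

View pics/side1.png

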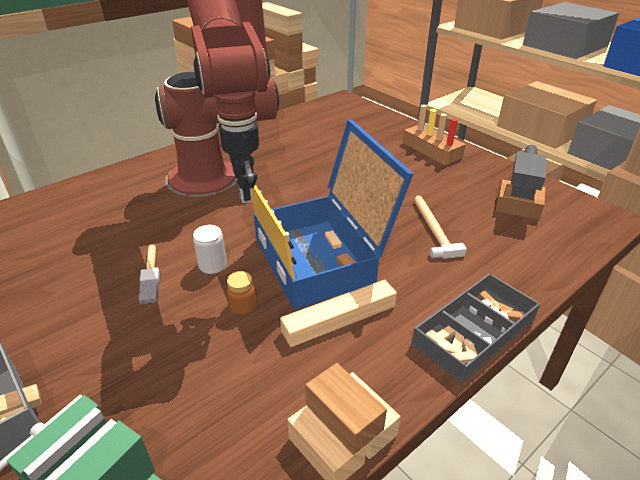

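Emit:
{"fn": "step_arm", "kwargs": {
  "targets": [0, 0, 0.03, 0, 0, -0.015, 0.033, 0, 0, -0.025, 0.032, 0, 0, -0.032, 0.031, 0, 0, -0.038, 0.03, 0, 0, -0.044, 0.03, 0, 0, -0.05, 0.03, 0, 0, -0.057, 0.031, 0, 0, -0.064, 0.031, 0, 0, -0.071, 0.033, 0, 0, -0.079, 0.035, 0, 0, -0.087, 0.037, 0]
}}

```text
t: 4.55
tool_pos: [0.522, -0.0563, 0.1755]
tool_rot: [-3.104, 0.449, 0.023]
contact_force: [-0.4, -2.2, -0.6]
opening: 0.0002
```

```bash
python3 st.py "(0,0,0)"; python3 -c "
from h import *
p=imaging.get_image('side');save(p,'side2')"
```

```text
t 4.55 case [-0.0061 -0.0668  0.1755] F [ 0.2425 -2.2723 -0.6132] open 0.0002226616110596416 toolx in case deg 0.12835503003417578 q [-0.251  -0.1371  1.8915  0.0032  1.4022  0.036 ]
(0, 0, 0) -> [ 0.0089 -0.0664  0.1755]
```

View pics/side2.png

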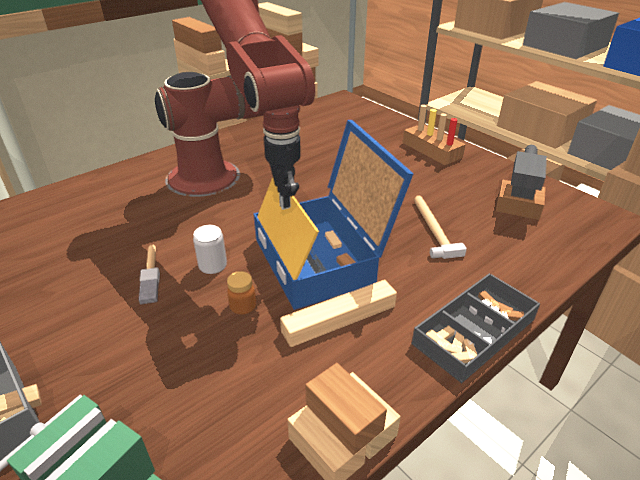

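The leaf is following the fingertip. I carry on along the arc.

```bash
python3 - <<'E'
from st import *
r=.116
rows([(0,-.098+r*np.cos(t)-.003*np.sin(t)-.011,.072+r*np.sin(t)+.003*np.cos(t)) for t in [1.1,1,.9,.8,.7,.6,.5,.4,.3,.2,.1,.05,0]])
E
```

```text
t 4.60 case [-0.0067 -0.0656  0.1747] F [0.4155 0.1101 0.7486] open 0.00043811804153582755 toolx in case deg 0.1895488155547587 q [-0.2493 -0.1365  1.8923  0.0048  1.4025  0.0364]
(0, np.float64(-0.05905647199481734), np.float64(0.17674084213140323)) -> [ 0.0067 -0.0065 -0.0021]
(0, np.float64(-0.04884934547371948), np.float64(0.1712315411553204)) -> [ 0.0069 -0.0167  0.0035]
(0, np.float64(-0.03924322440948538), np.float64(0.16473075142160007)) -> [ 0.007  -0.0263  0.01  ]
(0, np.float64(-0.030334089988427383), np.float64(0.15730342667238614)) -> [ 0.0072 -0.0351  0.0175]
(0, np.float64(-0.022210959336712403), np.float64(0.14902377828142563)) -> [ 0.0073 -0.0432  0.0258]
(0, np.float64(-0.014954996090662424), np.float64(0.13997453375855312)) -> [ 0.0075 -0.0504  0.0349]
(0, np.float64(-0.008638699436529368), np.float64(0.13024611016375867)) -> [ 0.0077 -0.0567  0.0446]
(0, np.float64(-0.003325179722591277), np.float64(0.11993571068981211)) -> [ 0.0079 -0.062   0.0549]
(0, np.float64(0.0009324721185862781), np.float64(0.1091463534400922)) -> [ 0.0081 -0.0662  0.0657]
(0, np.float64(0.004091715037198847), np.float64(0.09798584210575081)) -> [ 0.0083 -0.0693  0.0769]
(0, np.float64(0.006120982922310506), np.float64(0.08656568882686613)) -> [ 0.0085 -0.0713  0.0883]
(0, np.float64(0.00670509269800406), np.float64(0.08079383441658358)) -> [ 0.0086 -0.0719  0.0941]
(0, np.float64(0.007000000000000003), np.float64(0.075)) -> [ 0.0087 -0.0721  0.0999]
```

Emit:
{"fn": "step_arm", "kwargs": {
  "targets": [0, -0.011, 0, 0, 0, -0.017, 0.003, 0, 0, -0.022, 0.007, 0, 0, -0.027, 0.01, 0, 0, -0.031, 0.014, 0, 0, -0.035, 0.018, 0, 0, -0.039, 0.022, 0, 0, -0.043, 0.026, 0, 0, -0.047, 0.031, 0, 0, -0.05, 0.035, 0, 0, -0.057, 0.045, 0, 0, -0.062, 0.055, 0]
}}

```text
t: 5.6
tool_pos: [0.5391, 0.0055, 0.1195]
tool_rot: [-3.103, 0.448, 0.023]
contact_force: [0.4, -1.0, 1.6]
opening: 0.0002
```

```bash
python3 - <<'E'
from st import *
r=.116
rows([(-.006,-.098+r*np.cos(t)-.003*np.sin(t)-.011,.072+r*np.sin(t)+.003*np.cos(t)) for t in [.4,.3,.2,.1,.05,0]])
E
```

```text
t 5.60 case [-0.0075 -0.0028  0.1195] F [ 0.6983 -0.7861  1.6367] open 0.00020261858680351832 toolx in case deg 0.17225011258214923 q [-0.1315 -0.0465  1.9053  0.0071  1.2974  0.1533]
(-0.006, np.float64(-0.003325179722591277), np.float64(0.11993571068981211)) -> [ 0.0015  0.0006 -0.0005]
(-0.006, np.float64(0.0009324721185862781), np.float64(0.1091463534400922)) -> [ 0.0016 -0.0036  0.0103]
(-0.006, np.float64(0.004091715037198847), np.float64(0.09798584210575081)) -> [ 0.0018 -0.0068  0.0215]
(-0.006, np.float64(0.006120982922310506), np.float64(0.08656568882686613)) -> [ 0.002  -0.0087  0.0329]
(-0.006, np.float64(0.00670509269800406), np.float64(0.08079383441658358)) -> [ 0.0021 -0.0093  0.0387]
(-0.006, np.float64(0.007000000000000003), np.float64(0.075)) -> [ 0.0022 -0.0096  0.0445]
```

Emit:
{"fn": "step_arm", "kwargs": {
  "targets": [0, -0.002, 0.005, 0, 0, -0.0036, 0.01, 0, 0, -0.0055, 0.0155, 0, 0, -0.0068, 0.021, 0, 0, -0.0077, 0.0265, 0, 0, -0.0085, 0.031, 0, 0, -0.009, 0.035, 0, 0, -0.0092, 0.038, 0, 0, -0.0095, 0.041, 0, 0, -0.0096, 0.043, 0]
}}

```text
t: 6.43
tool_pos: [0.5412, 0.0151, 0.0762]
tool_rot: [-3.103, 0.448, 0.023]
contact_force: [-0.7, 0.4, 1.6]
opening: -0.0002
```

```bash
python3 st.py "(-.006,.007,.075)"
```

```text
t 6.43 case [-0.0082  0.007   0.0762] F [-0.7641  0.2257  1.6147] open -0.00022953956917096794 toolx in case deg 0.16901859634856758 q [-0.1133  0.0127  1.9261  0.0075  1.2173  0.1708]
(-0.006, 0.007, 0.075) -> [0.0022 0.     0.0012]
```

Press gently until the force rises at the stop.

Emit:
{"fn": "step_arm", "kwargs": {
  "targets": [0, 0, 0.001, 0, 0, 0, 0.002, 0, 0, 0, 0.003, 0, 0, 0, 0.003, 0]
}}

```text
t: 6.77
tool_pos: [0.5413, 0.0151, 0.075]
tool_rot: [-3.103, 0.448, 0.024]
contact_force: [-5.2, 0.2, 10.2]
opening: 0.0001
```

Emit:
{"fn": "step_arm", "kwargs": {
  "targets": [0, 0, -0.01, 0, 0, 0, -0.04, 0, 0, 0, -0.08, 0, 0, 0, -0.12, 0, 0, 0, -0.16, 0, 0, 0, -0.2, 0, 0, 0, -0.24, 0, 0, 0, -0.28, 0, 0, 0, -0.29, 0]
}}

```text
t: 7.52
tool_pos: [0.5473, 0.0122, 0.3743]
tool_rot: [-3.103, 0.448, 0.003]
contact_force: [0.7, 0.1, 1.3]
opening: -0.0001
```

```bash
python3 st.py "(0,.24,.36)" "(0,.24,.27)"; python3 - <<'E'
from meas import *
p=imaging.get_image('top');save(p,'top3');X=tocase(cloud(p));y,b=masks(p)
Y=X[y&(abs(X[...,0])<.12)&(X[...,1]>-.09)&(X[...,1]<.05)&(X[...,2]>.04)&(X[...,2]<.2)]
print(len(Y),Y.min(0),Y.max(0),np.median(Y[:,2]))
for a in [-.08,-.05,-.02,.01,.03]: 
  s=Y[abs(Y[:,1]-a)<.01]; print(a,np.median(s[:,2]) if len(s) else None)
p=imaging.get_image('side');save(p,'side3')
E
```

```text
t 7.52 case [-0.0014  0.006   0.3743] F [0.6655 0.3305 1.3242] open -0.00011433383885152938 toolx in case deg 0.16012894635664093 q [-0.1172 -0.176   1.5977  0.0067  1.7217  0.1708]
(0, 0.24, 0.36) -> [ 0.0021 -0.2339  0.0157]
(0, 0.24, 0.27) -> [ 0.0024 -0.2333  0.1057]
2285 [-0.0495 -0.0662  0.0695] [0.1198 0.0327 0.0799] 0.07489410617148923
-0.08 None
-0.05 0.07494377048499497
-0.02 0.0747723114160033
0.01 0.07485949809324759
0.03 0.07511156567216964
```

View pics/top3.png

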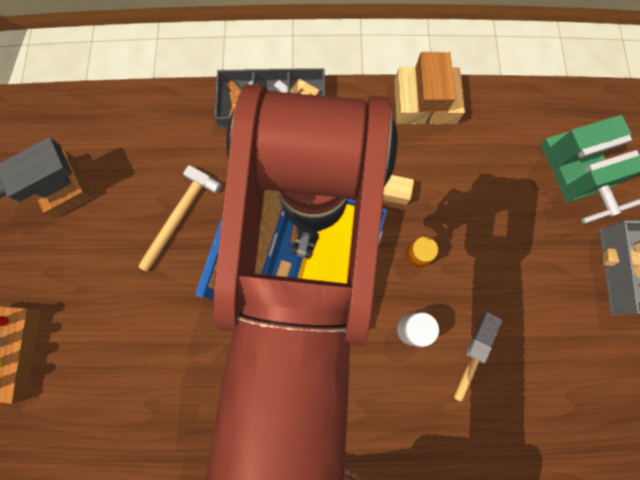

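View pics/side3.png

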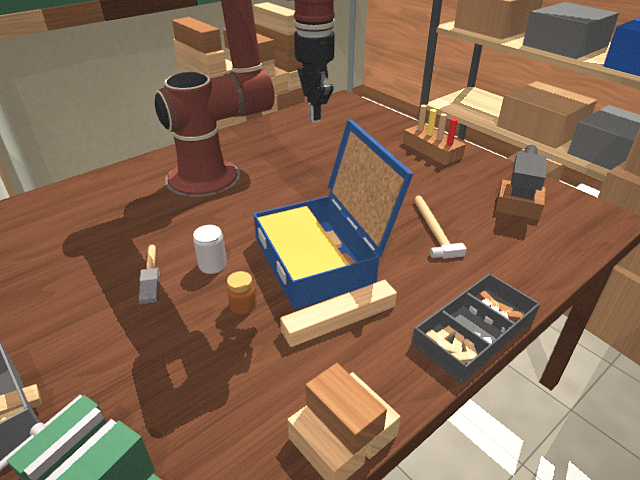

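The leaf lies flat: its outer face is at z 0.075 throughout, as specified, and the loose things are unmoved. Next I take the fingers over to the outside of the cover.

Emit:
{"fn": "step_arm", "kwargs": {
  "targets": [0, -0.04, 0, 0, 0, -0.08, 0, 0, 0, -0.12, 0, 0, 0, -0.16, 0, 0, 0, -0.2, 0, 0, 0, -0.235, 0, 0, 0, -0.235, 0, 0, 0, -0.235, 0.035, 0, 0, -0.235, 0.07, 0, 0, -0.235, 0.1, 0, 0, -0.235, 0.1, 0]
}}

```text
t: 8.53
tool_pos: [0.6078, 0.2368, 0.2589]
tool_rot: [3.108, -0.449, -0.037]
contact_force: [-0.6, -0.2, -1.6]
opening: 0.0001
```

```bash
python3 - <<'E'
from st import *
r=.19
rows([(0,.105-r*np.cos(t)+.004*np.sin(t)+.011,.085+r*np.sin(t)+.004*np.cos(t)) for t in [1.85,1.7,1.57,1.45,1.3,1.2]])
p=imaging.get_image('side');save(p,'side4')
E
```

```text
t 8.53 case [-0.0077  0.2386  0.2589] F [-0.5172 -0.3531 -1.631 ] open 0.00013731351915121504 toolx in case deg 0.14419837812225747 q [0.2539 0.1154 1.5007 0.0085 1.5478 0.5408]
(0, np.float64(0.17220724770855866), np.float64(0.26653992757800893)) -> [ 0.0073  0.0664 -0.0075]
(0, np.float64(0.14444711315795955), np.float64(0.27290093600878695)) -> [ 0.0071  0.0942 -0.0138]
(0, np.float64(0.11984869665668801), np.float64(0.2750031250638915)) -> [ 0.007   0.1188 -0.0158]
(0, np.float64(0.09707532578435069), np.float64(0.2740974793746113)) -> [ 0.007   0.1416 -0.0148]
(0, np.float64(0.06902945530299717), np.float64(0.26914605054376506)) -> [ 0.007   0.1696 -0.0097]
(0, np.float64(0.05088018299330091), np.float64(0.2635368573516797)) -> [ 0.0071  0.1878 -0.004 ]
```

View pics/side4.png

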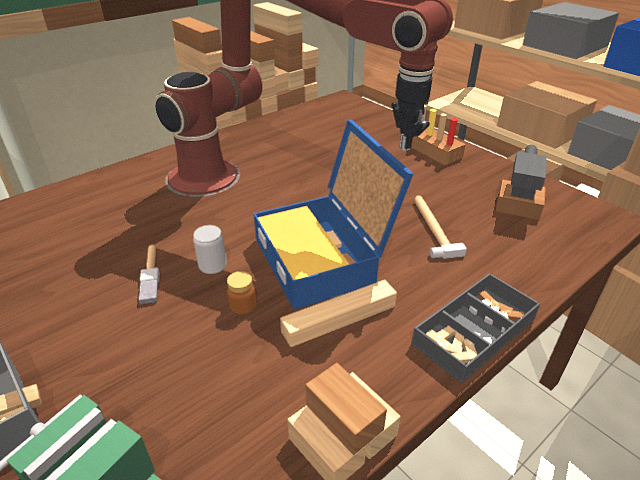

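Emit:
{"fn": "step_arm", "kwargs": {
  "targets": [0.003, 0.025, -0.002, 0, 0.005, 0.045, -0.004, 0, 0.007, 0.055, -0.006, 0, 0.007, 0.064, -0.008, 0, 0.007, 0.072, -0.01, 0, 0.007, 0.08, -0.012, 0, 0.007, 0.088, -0.013, 0, 0.007, 0.096, -0.014, 0, 0.007, 0.104, -0.015, 0, 0.007, 0.112, -0.016, 0, 0.007, 0.12, -0.016, 0, 0.007, 0.128, -0.016, 0]
}}

```text
t: 9.58
tool_pos: [0.5796, 0.1117, 0.2793]
tool_rot: [-3.108, 0.449, 0.031]
contact_force: [0.7, 3.8, 1.7]
opening: 0.0003
```

```bash
python3 - <<'E'
from st import *
r=.19
rows([(0,.105-r*np.cos(t)+.004*np.sin(t)+.011,.085+r*np.sin(t)+.004*np.cos(t)) for t in [1.5,1.4,1.3,1.2,1.1,1,.9,.8]])
p=imaging.get_image('side');save(p,'side5')
E
```

```text
t 9.58 case [0.0011 0.1107 0.2793] F [-0.4359  3.825   1.6595] open 0.0002730904769996651 toolx in case deg 0.1453845019814599 q [ 0.0619 -0.0414  1.6279  0.0053  1.5738  0.349 ]
(0, np.float64(0.10654991162955266), np.float64(0.2748069962614411)) -> [-0.001   0.0041  0.0045]
(0, np.float64(0.08764804176890803), np.float64(0.2729153172694084)) -> [-0.001   0.023   0.0064]
(0, np.float64(0.06902945530299717), np.float64(0.26914605054376506)) -> [-0.001   0.0416  0.0102]
(0, np.float64(0.05088018299330091), np.float64(0.2635368573516797)) -> [-0.0009  0.0598  0.0159]
(0, np.float64(0.03338156636938605), np.float64(0.25614378289737505)) -> [-0.0008  0.0772  0.0233]
(0, np.float64(0.016708445824285025), np.float64(0.2470406963369729)) -> [-0.0007  0.0939  0.0324]
(0, np.float64(0.0010274136670836952), np.float64(0.2363185527023045)) -> [-0.0005  0.1096  0.0432]
(0, np.float64(-0.013504850412363333), np.float64(0.22408448410829798)) -> [-0.0003  0.1241  0.0554]
```

View pics/side5.png

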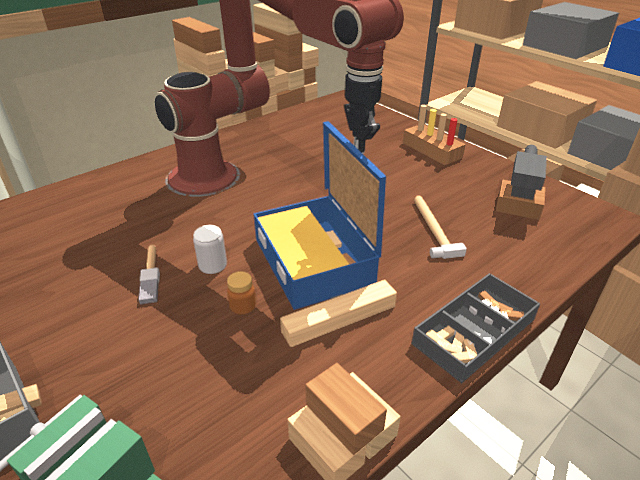

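The cover is about upright and follows the finger. I continue along the arc.

Emit:
{"fn": "step_arm", "kwargs": {
  "targets": [0, 0.011, 0.005, 0, 0, 0.02, 0.007, 0, 0, 0.029, 0.008, 0, 0, 0.038, 0.01, 0, 0, 0.047, 0.013, 0, 0, 0.056, 0.015, 0, 0, 0.065, 0.019, 0, 0, 0.074, 0.022, 0, 0, 0.082, 0.026, 0, 0, 0.09, 0.03, 0, 0, 0.098, 0.035, 0, 0, 0.106, 0.041, 0]
}}

```text
t: 10.63
tool_pos: [0.5481, 0.0079, 0.2382]
tool_rot: [3.108, -0.451, -0.031]
contact_force: [-0.3, 1.4, 2.4]
opening: 0.0004
```

```bash
python3 - <<'E'
from st import *
r=.19
rows([(0,.105-r*np.cos(t)+.004*np.sin(t)+.011,.085+r*np.sin(t)+.004*np.cos(t)) for t in [1,.9,.8,.7,.6,.5,.4,.3]])
E
```

```text
t 10.63 case [0.0005 0.0021 0.2382] F [-0.6451  1.2787  2.4181] open 0.00039493513145796475 toolx in case deg 0.07372467590023091 q [-0.1211 -0.1216  1.7715 -0.0005  1.5117  0.1673]
(0, np.float64(0.016708445824285025), np.float64(0.2470406963369729)) -> [-0.0006 -0.0145 -0.0089]
(0, np.float64(0.0010274136670836952), np.float64(0.2363185527023045)) -> [-0.0004  0.0011  0.0019]
(0, np.float64(-0.013504850412363333), np.float64(0.22408448410829798)) -> [-0.0002  0.0156  0.0142]
(0, np.float64(-0.026743144835102043), np.float64(0.21046072932429924)) -> [0.     0.0288 0.0279]
(0, np.float64(-0.03855519693925874), np.float64(0.19558341240469543)) -> [0.0003 0.0405 0.0428]
(0, np.float64(-0.048822984604754024), np.float64(0.17960118258236007)) -> [0.0006 0.0507 0.0588]
(0, np.float64(-0.057443915491313585), np.float64(0.16267372901465516)) -> [0.0009 0.0593 0.0757]
(0, np.float64(-0.0643318521072198), np.float64(0.14497018522215696)) -> [0.0013 0.0661 0.0935]
```

Emit:
{"fn": "step_arm", "kwargs": {
  "targets": [0, 0.008, 0.007, 0, 0, 0.015, 0.014, 0, 0, 0.022, 0.0205, 0, 0, 0.0285, 0.0275, 0, 0, 0.0345, 0.035, 0, 0, 0.04, 0.0425, 0, 0, 0.0455, 0.0505, 0, 0, 0.0505, 0.0585, 0, 0, 0.055, 0.067, 0, 0, 0.059, 0.0755, 0, 0, 0.061, 0.08, 0, 0, 0.063, 0.085, 0]
}}

```text
t: 11.63
tool_pos: [0.5278, -0.0524, 0.1523]
tool_rot: [3.108, -0.452, -0.034]
contact_force: [-0.4, -0.6, 0.1]
opening: -0.0002
```

```bash
python3 - <<'E'
from st import *
r=.19
rows([(0,.105-r*np.cos(t)+.004*np.sin(t)+.011,.085+r*np.sin(t)+.004*np.cos(t)) for t in [.4,.3,.2,.15,.1,.05,0]])
p=imaging.get_image('side');save(p,'side6')
E
```

```text
t 11.63 case [-0.0017 -0.0614  0.1523] F [-0.1913 -0.6809  0.1031] open -0.000224608697775509 toolx in case deg 0.06635518404813148 q [-0.2379 -0.0971  1.8951 -0.0028  1.3652  0.0513]
(0, np.float64(-0.057443915491313585), np.float64(0.16267372901465516)) -> [ 0.0015 -0.004  -0.0104]
(0, np.float64(-0.0643318521072198), np.float64(0.14497018522215696)) -> [0.0019 0.0029 0.0073]
(0, np.float64(-0.06941797246665567), np.float64(0.1266674391624266)) -> [0.0022 0.0079 0.0257]
(0, np.float64(-0.07126875227795364), np.float64(0.11734832948172803)) -> [0.0024 0.0097 0.035 ]
(0, np.float64(-0.0726514577362376), np.float64(0.10794836582400945)) -> [0.0026 0.011  0.0444]
(0, np.float64(-0.07356263279796088), np.float64(0.09849104320300875)) -> [0.0028 0.0119 0.0539]
(0, np.float64(-0.07400000000000001), np.float64(0.08900000000000001)) -> [0.003  0.0123 0.0633]
```

View pics/side6.png

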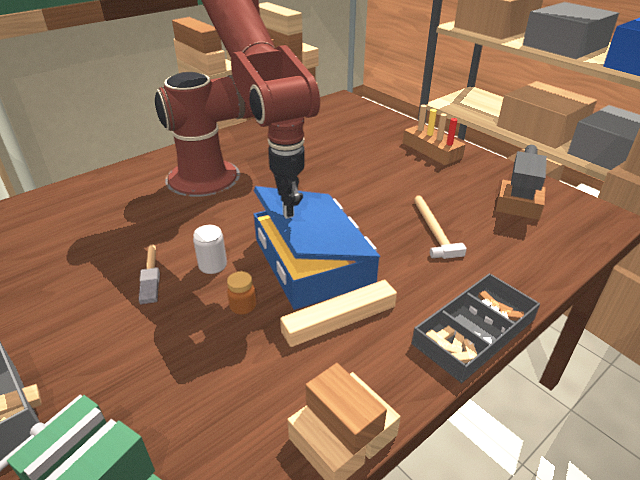

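Emit:
{"fn": "step_arm", "kwargs": {
  "targets": [0, 0.001, 0.004, 0, 0, 0.0025, 0.008, 0, 0, 0.004, 0.012, 0, 0, 0.005, 0.016, 0, 0, 0.006, 0.02, 0, 0, 0.007, 0.0235, 0, 0, 0.008, 0.027, 0, 0, 0.009, 0.0305, 0, 0, 0.0095, 0.034, 0, 0, 0.01, 0.037, 0, 0, 0.0105, 0.04, 0, 0, 0.011, 0.043, 0]
}}

```text
t: 12.68
tool_pos: [0.5231, -0.0629, 0.1082]
tool_rot: [3.108, -0.452, -0.036]
contact_force: [0.5, 0.3, 0.3]
opening: -0.0003
```

Emit:
{"fn": "step_arm", "kwargs": {
  "targets": [0, 0, 0.002, 0, 0, 0, 0.004, 0, 0, 0, 0.006, 0, 0, 0, 0.008, 0, 0, 0, 0.01, 0, 0, 0, 0.0115, 0, 0, 0, 0.013, 0, 0, 0, 0.0145, 0, 0, 0, 0.016, 0, 0, 0, 0.0175, 0, 0, 0, 0.018, 0]
}}

```text
t: 13.6
tool_pos: [0.5227, -0.0628, 0.0899]
tool_rot: [3.108, -0.452, -0.037]
contact_force: [-0.1, -0.6, 1.6]
opening: 0.0002
```

```bash
python3 st.py "(0,-.074,.089)"
```

```text
t 13.60 case [-0.0036 -0.0729  0.0899] F [ 0.0849 -0.6332  1.573 ] open 0.00022959883979794456 toolx in case deg 0.05833184456346265 q [-0.2593 -0.0344  1.9474 -0.0034  1.2516  0.0305]
(0, -0.074, 0.089) -> [0.0037 0.0011 0.0008]
```

Emit:
{"fn": "step_arm", "kwargs": {
  "targets": [0, 0, 0.001, 0, 0, 0, 0.002, 0, 0, 0, 0.003, 0, 0, 0, 0.004, 0, 0, 0, 0.004, 0]
}}

```text
t: 14.02
tool_pos: [0.5229, -0.0629, 0.0889]
tool_rot: [3.108, -0.451, -0.038]
contact_force: [-8.3, 0.6, 16.8]
opening: 0.0002
```

The force rises to 17 N at z 0.0889, where the stop should be. I lift off and check.

Emit:
{"fn": "step_arm", "kwargs": {
  "targets": [0, 0, -0.006, 0, 0, 0, -0.03, 0, 0, 0, -0.07, 0, 0, 0, -0.11, 0, 0, 0, -0.15, 0, 0, 0.03, -0.19, 0, 0, 0.06, -0.22, 0, 0, 0.1, -0.23, 0, 0, 0.14, -0.23, 0, 0, 0.18, -0.23, 0, 0, 0.2, -0.23, 0, 0, 0.2, -0.23, 0]
}}

```text
t: 15.02
tool_pos: [0.4701, -0.2589, 0.3194]
tool_rot: [3.106, -0.46, -0.039]
contact_force: [0.1, 0.3, -0.0]
opening: 0.0002
```

```bash
python3 - <<'E'
from st import *
state()
p=imaging.get_image('top');save(p,'top7');X=tocase(cloud(p));y,b=masks(p)
B=X[b&(abs(X[...,0])<.13)&(abs(X[...,1])<.1)&(X[...,2]>.04)&(X[...,2]<.2)]
for a in [-.09,-.06,-.03,0,.03,.06,.09]:
  s=B[abs(B[:,1]-a)<.01]; print(a,len(s),np.median(s[:,2]) if len(s) else None)
for n in ["can","jar","billet","hammer","brush"]:
    k=imaging.mark_of(n,p)[:1]
    for i in k: print(n,i["score"],i["uv"])
p=imaging.get_image('side');save(p,'side7')
E
```

```text
t 15.02 case [ 0.002  -0.2758  0.3194] F [-0.0204  0.2829 -0.0454] open 0.00018498394799882395 toolx in case deg -0.23933957667166636 q [-0.6353 -0.1808  1.6912 -0.0131  1.6522 -0.3424]
-0.09 1209 0.08884567422011223
-0.06 1203 0.0889213239451139
-0.03 1195 0.08896285645632451
0 1196 0.08898958415799355
0.03 1181 0.08901555484212877
0.06 1175 0.08900000979641831
0.09 1177 0.08903265262377123
can 0.77 [409.5, 328.1]
jar 0.87 [416.8, 255.3]
billet 0.59 [355.5, 185.2]
hammer 0.8 [175.9, 218.4]
brush 0.45 [474.5, 355.2]
```

View pics/top7.png

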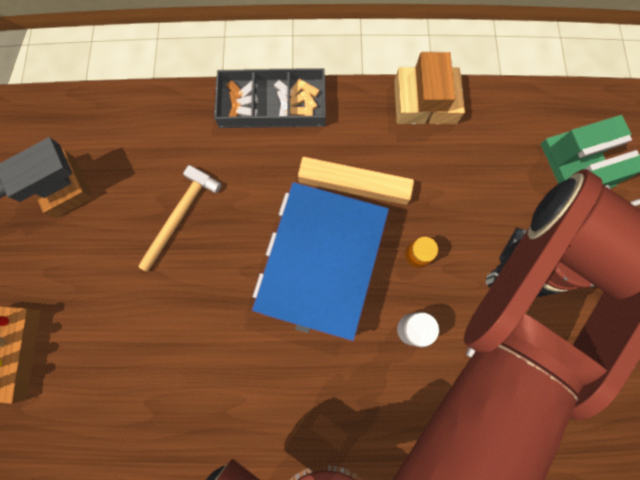

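View pics/side7.png

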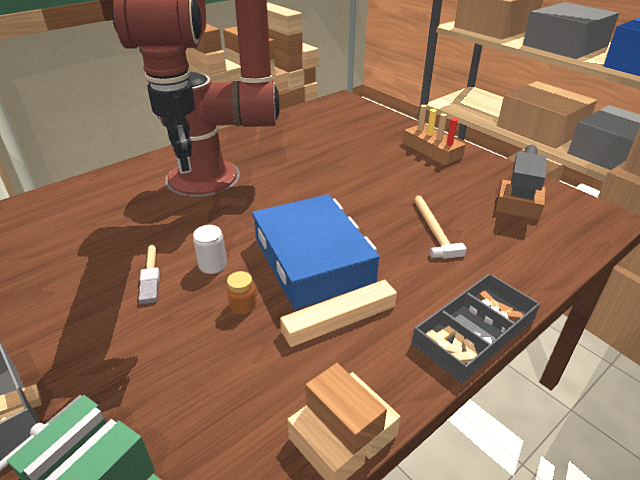

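The cover is flat at 0.089 m across its width. The can (418,330), jar (424,251), billet, hammer and brush are where they started, and the arm is clear of everything.

```bash
python3 -c "
from station import ticket
print(ticket.finish_job())"
```

```text
the job is handed in; nothing more can be done
None
```

The case is closed and the job is handed in; about 15 s of the 59 s were used. With closed fingertips I folded the leaf down flat while the cover was still open. I then pushed the cover over from outside and slowly pressed it shut, without gripping either.

- **Leaf:** after folding, its outer face measured z = 0.075 m across the part in view, which is the folded-flat height. I pressed it to its stop at about 10 N.
- **Cover:** its outer face measures z = 0.089 m (within 0.2 mm) across its depth, which is the fully shut height. I pressed it to its stop at about 17 N, plus about 8 N sideways.
- **Loose things outside:** the can, jar, billet, hammer and brush look unmoved in the before and after pictures. The network's mark for the can shifted about 5 px, but the picture shows the can in the same place.
- **Loose things inside:** the wedge and block are now under the cover, so I could not check them at the end. They were never touched.
- **Clear of the scene:** at hand-in the robot was touching nothing, with a force reading of about 0 N.

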